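# Refit the sprung roller in the roller stand

## Robot

A 7-joint arm with a two-finger parallel gripper is mounted at the origin on a cart in front of the work surface, level with it; the furniture and walls round the work are solid. World frame = base frame: x ahead of the robot, y to its left, z up, the work surface at z = 0. Lengths are in m, angles in rad, forces in N, time in s.
With the tool pointing down it reaches from about 0.425 to 0.925 m from the base axis. Payload 6.8 kg.
Tool frame: the origin (TCP) lies on the centre line of the jaws, within the pads' length; the fingertips stand 8 mm ahead of it and the grasp point (between the pads) lies 11 mm behind it (bot.tips_ahead is the distance from the TCP to the fingertips, in m); z points along the fingers, y is the line along which they close (so a half turn about z gives the same grasp; the last joint's range is limited). The gripper opens to 85 mm and grips with 20 to 120 N. Pads are 22 mm wide; open, the fingers measure 114 mm over their backs; the gripper's body (76 mm by 85 mm) begins 54 mm behind the grasp point. The pads swing forward as they close: fully open they stand 13 mm farther back than shut.
Start: joints at [1.231, 0.477, 0.022, 1.555, -0.011, 1.109, -0.083], TCP at [0.155, -0.657, 0.239] pointing down, gripper open.
Joint ranges: [-2.96, 2.96], [-0.34, 2.1], [-1.41, 1.46], [0.24, 2.44], [-1.37, 4.51], [0.17, 1.92], [-2.96, 2.96]. Speed limits (rad/s): [2.39, 2.39, 3.14, 3.14, 3.14, 3.14, 3.14].

## Interface

Orientations are given as a unit quaternion [w, x, y, z].
In Python, from station import bot gives the robot as it stands.
- The arm moves only by the tool send_rows, never from a script. Its argument "deltas" is text: rows parted by semicolons, each of 4 numbers parted by spaces: the shift along the tool's x, y, z in m, then the turn about the tool's z in degrees. In form: x y z spin; .... A call has 1 to 5 rows; each row is the pose to reach, as a shift and turn from the pose commanded when the call began, along the tool's axes at that moment; what a row does not reach only later rows make up. A row lasts 1/10 s, in which the tool goes at most 50 mm and 8.59 degrees, less where a joint would pass 70% of its speed; a pose out of reach is approached as far as the arm can. A call with a gripper value outside its range is refused whole. "claw" is the opening, from 0 (shut) to 1 (fully open), set as the call begins (left out, the last holds). The fingers move at their own pace and stop on an object; "force" is the grip in N (left out, the last holds). Time passes only in rows, so rows that repeat a pose let the fingers close. It gives the time, the measured TCP pose, the force, the opening and the grip force at its end, in the units of the state.
- bot.get_obs(): the state, without advancing time (a new reading comes with each control period).
- bot.read_camera(name): name is "scene" or "top" or "wrist"; returns a dict with "img" (420x560x3 uint8, red, green, blue), "depth" (420x560 float32, m along the optical axis (not along the pixel's ray), 0 where there is no reading), "fx", "fy", "cx", "cy" (pixels), "dist_coeffs" ([k1, k2, p1, p2, k3] as OpenCV has them; the pictures are not rectified), "camera_from_world" (4x4, takes a point from world to camera coordinates). Camera axes: x right, y up, looking along -z (the intrinsics and any distortion apply to the point x, -y, -z); pixel columns grow to the right and rows downward; lengths in m; the calibration is good to about 2 mm. A picture is of the moment at which its call begins.
- bot.hand_in(): hands the job in; it is judged then, once.
Trained networks look in a picture, given as the dict that the camera call returned (one of the last four; its "shot" number tells which), for a name from the list of things; names that differ only in an ending like _2 or _b are one class to them, and where a whole thing is asked for, a point or a joint stands for the part that bears it (a point fixed in the world has none). Each returns a list of dicts, best first, with "confidence" (0 to 1); they miss things now and then, are a little off and sometimes report something else, mostly with a low value. They report only what shows in the picture. A call takes as long as a camera call. They do not tell look-alikes from the thing itself.
- bot.masks_of(picture, query): "mask" (420x560 bool, what is visible of it).
- bot.landmark_of(picture, query): "xyz" ([x, y, z] in m, in world coordinates, good to about 4 mm: a listed point, or the origin of a listed thing).
The state is a dict: "t": time; "q": joint angles; "joint_vel": joint speeds; "joint_torque": joint torques, N m; "eef_pos": TCP position; "tool_rot": TCP orientation; "contact_force": force on the tool from outside, world axes, zero at the start; "torque": the same for the moment, N m; "gripper_width": opening from 0.0 (shut) to 1.0 (fully open); "grasp_force": force on a finger pad.
Only numpy, scipy, OpenCV 4.12 (cv2) and the standard library are available. Lean on these libraries where they do the work, as an engineer would, in place of code of your own. Each camera call takes 0.05 s, during which the arm holds its last target. There are 200 camera calls.

## Task

Lift the roller out of its wooden cradle and fit it into the roller stand: push its long orange sprung pin in against the tall cheek, slide it down until the pin springs into the hole there, then let the roller back so that its short pin goes fully home into the hole of the low cheek, and let go. Work gently, the stand should never feel more than about 30 N, and leave the wooden wedge and the grease tin where they are.

Things in the scene. Friction and masses are not known exactly. Their poses are not given: they have to be found in the camera images.
- roller_center (a point): Centre of the roller, on its axis: steel tube 36 mm in diameter, 110 mm long with black end caps, 0.27 kg, level in a wooden V cradle, axis 40 mm above the bench, 34 above the cradle's board. y axis = roller axis, to the sprung end. The middle 40 mm have two upright dark grip flats, 20 mm high, 30 mm apart (x); V blocks begin 37 mm from the centre. Black hubs, 22 mm in diameter, end 60 mm from it.
- roller_short_pin (a point): Tip of the roller's fixed short pin, on its axis, at y = -68 mm from roller_center: dark steel, 10 mm in diameter, tip chamfered 2 mm, standing out 8 mm beyond the hub. It belongs in the low cheek.
- roller_pin (a joint): How far the orange sprung pin (slippery nylon, 10 mm in diameter, tip chamfered 2 mm) is pushed in, m. 0 = free: tip at y = +94 mm from roller_center, 34 mm beyond the hub; 0.030 = hard against its stop. The spring pushes with 3 N at 0 and 0.4 N more per mm (15 N at 30 mm). About 0.004 when the roller is properly fitted.
- stand: Roller stand, bolted down: blue foot 130 (x) by 170 (y) by 12 mm, origin under its centre. It carries a grey yoke: two cheeks 50 mm wide (x), 144 mm apart, and a beam between them, 39 mm below the hole centres. The yoke is clamped at a different height each time: hole centres 110 to 146 mm above the bench, both level. This height is not measured: find it by feel or sight.
- stand_tall (a point): On the inner face of the tall cheek (y = +72 mm in the stand), 110 mm above the bench; y points from low to tall cheek. The hole for the sprung pin is 14 mm square, 6 mm deep, closed behind, at this x and 0 to 36 mm higher than this point. The cheek ends 78 mm above the hole's centre. The pin's push drops by about 2.4 N as it springs into the hole.
- stand_low (a point): On the inner face of the low cheek (y = -72 mm in the stand), 110 mm above the bench. Its hole for the short pin is 14 mm square and goes through the 10 mm plate, at this x and 0 to 36 mm higher than this point. The cheek ends 18 mm above the hole's centre.
- stand_seat (a point): Where the centre of the fitted roller belongs, seen from above: 60 mm from the low cheek's inner face, 84 mm from the tall one's, roller axis along this y axis (low to tall cheek), sprung end to +y. Height 110 mm; the hole centres are 0 to 36 mm higher than this point. The fitted pins rest on the lower edges of the holes, so the fitted axis is 2 mm below the hole centres.
- wedge: Bystander: loose wooden wedge, 90 x 45 mm, 36 mm high, origin at the centre of its underside.
- grease_tin: Bystander: yellow tin, 68 mm across, 72 mm high, origin at the centre of its underside.
There are look-alikes about, which are no part of the job. There is more than one size of the part that bears roller_center; the job needs the larger.

How it is judged:
By the outcome, as a careful person would: the job done as asked, in the order asked, and still so for the second after the job is handed in, with the robot touching nothing.
It also fails if it takes over 72 s, if anything falls off the work surface, if the arm or the gripper's body presses on something with over 40 N, if the wrist force passes 120 N, or if a joint passes its speed limit or range.

## Working session

There is one attempt and no reset: what is moved stays moved. The work goes in short steps, Python scripts to look and compute and a tool call to move; the robot and the scene stay as the last step left them, time stands still between calls to the robot, and variables do not carry over. Pictures are saved under pics/ and viewed, at most 10 in all, crops included, and the job is handed in when it is done.

Besides the shell and the picture viewer there is one more tool, called as a command line: name --argument value ..., lists and objects as JSON in quotes. send_rows: Moves the arm, as the interface text tells. Its arguments: {"type":"object","properties":{"deltas":{"type":"string"},"claw":{"type":"number"},"force":{"type":"number"}},"required":["deltas"]}

```bash
ls; mkdir -p pics
cat > h.py <<'E'
from station import bot
import numpy as np, cv2
def look(n,f=None):
    p=bot.read_camera(n)
    if f: cv2.imwrite('pics/'+f,p['img'][:,:,::-1])
    return p
def lm(p,*qs):
    for q in qs:
        for d in bot.landmark_of(p,q)[:3]: print(q,np.round(d['xyz'],4),round(d['confidence'],2))
def K(p): return np.array([[p['fx'],0,p['cx']],[0,p['fy'],p['cy']],[0,0,1]]),np.array(p['dist_coeffs'],float)
def cloud(p):
    k,d=K(p);H,W=p['depth'].shape
    u,v=np.meshgrid(np.arange(W),np.arange(H))
    n=cv2.undistortPoints(np.stack([u,v],-1).reshape(-1,1,2).astype(float),k,d).reshape(H,W,2)
    z=p['depth'].astype(float)
    c=np.stack([n[...,0]*z,-n[...,1]*z,-z,np.ones_like(z)],-1)
    w=c@np.linalg.inv(p['camera_from_world']).T
    w=w[...,:3]; w[z==0]=np.nan
    return w
def proj(p,X):
    X=np.atleast_2d(X);c=np.c_[X,np.ones(len(X))]@np.array(p['camera_from_world']).T
    k,d=K(p);return cv2.projectPoints(c[:,:3]*[1,-1,-1],np.zeros(3),np.zeros(3),k,d)[0].reshape(-1,2)
def st():
    o=bot.get_obs();print({k:np.round(o[k],4).tolist() for k in('t','eef_pos','tool_rot','contact_force','torque','gripper_width','grasp_force')});return o
E
python3 - <<'E'
from h import *
st()
for n in('top','scene'):
    p=look(n,n+'0.png');print(n)
    lm(p,'roller_center','roller_short_pin','stand','stand_tall','stand_low','stand_seat','wedge','grease_tin')
E
```

```text
pics
{'t': 0.0, 'eef_pos': [0.1549, -0.6564, 0.2383], 'tool_rot': [-0.0009, 0.9933, 0.1156, -0.0002], 'contact_force': [-0.7195, -0.2342, 0.4177], 'torque': [0.0667, -0.0227, -0.0393], 'gripper_width': 0.9974, 'grasp_force': 0.0}
top
roller_center [ 0.5215 -0.2053  0.0385] 0.94
roller_center [ 0.4348 -0.3901  0.0148] 0.69
roller_short_pin [ 0.5226 -0.2086  0.0408] 0.71
roller_short_pin [0.5179 0.1143 0.0011] 0.68
roller_short_pin [ 0.4245 -0.4456  0.0128] 0.66
stand [ 0.5186  0.1137 -0.0013] 0.84
stand_tall [0.5039 0.1849 0.1132] 0.93
stand_low [0.5341 0.0425 0.1119] 0.72
stand_seat [0.525  0.1049 0.1109] 0.97
wedge [ 0.6279 -0.4645  0.0032] 0.93
grease_tin [0.7177 0.2866 0.0027] 0.7
scene
roller_center [ 0.4394 -0.3899  0.0122] 0.86
roller_center [ 0.5173 -0.2108  0.0407] 0.71
roller_center [0.5036 0.1821 0.1081] 0.47
roller_short_pin [ 0.4985 -0.277   0.0394] 0.81
roller_short_pin [ 0.4268 -0.4411  0.0114] 0.69
stand [0.5164 0.1072 0.0027] 0.74
stand_tall [0.5012 0.1814 0.1087] 0.86
stand_low [0.5361 0.0468 0.1133] 0.96
stand_low [ 0.7158  0.2854 -0.0016] 0.2
stand_seat [0.5175 0.1038 0.1093] 0.66
wedge [ 6.305e-01 -4.636e-01  2.000e-04] 0.96
grease_tin [ 0.7145  0.2868 -0.0012] 0.93
```

View pics/top0.png

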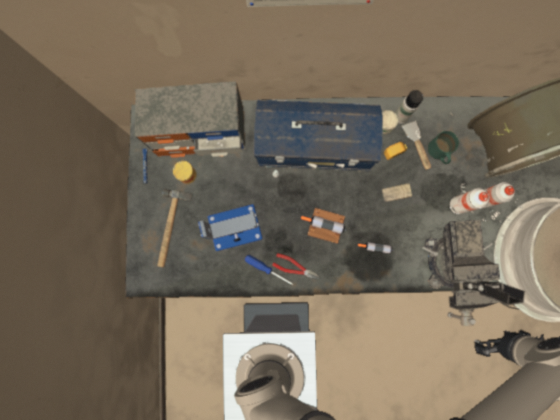

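View pics/scene0.png

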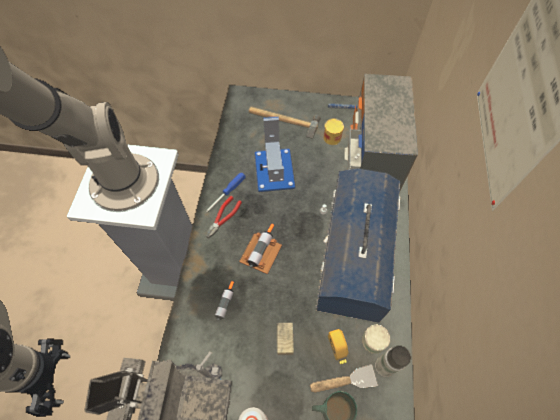

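The top view shows the large roller in its cradle at (327,226), orange pin to +y (306,219). The stand is at (235,228) with the tall cheek at (203,229), and the small look-alike is at (378,247). The scene view agrees: roller (263,246), stand (273,160).

Run:
```python
from h import *
lo=np.array([.535,.0445]);ta=np.array([.5025,.183]);d=(ta-lo)/np.linalg.norm(ta-lo);s=(lo+ta)/2;e=np.array([d[1],-d[0]])
print('stand heading',np.degrees(np.arctan2(d[1],d[0])),s)
for n in('top','scene'):
    p=look(n);w=cloud(p)
    a=(w[...,:2]-s)@d;b=(w[...,:2]-s)@e;z=w[...,2]
    m=(abs(b)<.04)&(abs(a)<.12)&(z>.05)
    print(n,m.sum())
    for lo_ in np.arange(-.10,.10,.01):
        q=m&(a>=lo_)&(a<lo_+.01)
        if q.sum(): print(round(lo_,3),q.sum(),'z',np.round(np.percentile(z[q],[0,50,90,100]),3),'b',np.round(np.percentile(b[q],[5,50,95]),3))
    # roller
    r=(np.hypot(w[...,0]-.52,w[...,1]+.207)<.11)&(z>.036)&(z<.08)
    P=w[r];c=P[:,:2].mean(0);u=np.linalg.svd(P[:,:2]-c)[2][0];u*=np.sign(u[1])
    t=(P[:,:2]-c)@u
    print('roller',c,np.degrees(np.arctan2(u[1],u[0])),t.min(),t.max(),np.percentile(P[:,2],[50,98]), c+u*(t.max()-.094))
```

```text
stand heading 103.2059279816685 [0.51875 0.11375]
top 881
-0.09 38 z [0.06  0.109 0.133 0.137] b [-0.022  0.     0.024]
-0.08 42 z [0.05  0.131 0.135 0.139] b [-0.023 -0.002  0.024]
-0.07 36 z [0.066 0.074 0.078 0.079] b [-0.022  0.001  0.022]
-0.06 45 z [0.069 0.076 0.078 0.082] b [-0.021  0.001  0.024]
-0.05 46 z [0.059 0.074 0.077 0.083] b [-0.023  0.001  0.023]
-0.04 45 z [0.063 0.074 0.078 0.08 ] b [-0.022  0.     0.024]
-0.03 42 z [0.065 0.074 0.077 0.079] b [-0.021 -0.     0.022]
-0.02 45 z [0.056 0.075 0.078 0.081] b [-0.022  0.001  0.023]
-0.01 46 z [0.064 0.074 0.077 0.079] b [-0.022 -0.     0.023]
-0.0 45 z [0.05  0.074 0.079 0.08 ] b [-0.022  0.001  0.022]
0.01 45 z [0.051 0.074 0.077 0.078] b [-0.022  0.001  0.024]
0.02 42 z [0.066 0.074 0.077 0.079] b [-0.021  0.003  0.024]
0.03 47 z [0.061 0.075 0.078 0.08 ] b [-0.023  0.     0.024]
0.04 47 z [0.064 0.075 0.079 0.082] b [-0.023  0.     0.023]
0.05 42 z [0.063 0.075 0.078 0.08 ] b [-0.021  0.001  0.023]
0.06 94 z [0.066 0.142 0.183 0.194] b [-0.022  0.001  0.024]
0.07 109 z [0.068 0.164 0.193 0.196] b [-0.024 -0.002  0.
[... 692 characters left out ...]
2  0.023]
-0.0 37 z [0.065 0.07  0.073 0.077] b [-0.022 -0.001  0.023]
0.01 30 z [0.065 0.07  0.073 0.074] b [-0.02   0.003  0.022]
0.02 31 z [0.063 0.071 0.073 0.075] b [-0.022  0.004  0.025]
0.03 40 z [0.064 0.07  0.073 0.074] b [-0.02   0.001  0.022]
0.04 28 z [0.064 0.071 0.074 0.076] b [-0.021 -0.001  0.023]
0.05 36 z [0.064 0.071 0.073 0.075] b [-0.021  0.002  0.022]
0.06 234 z [0.064 0.13  0.18  0.192] b [-0.021  0.002  0.023]
0.07 158 z [0.06  0.136 0.188 0.193] b [-0.022 -0.001  0.023]
0.08 8 z [0.181 0.186 0.187 0.188] b [-0.02   0.003  0.02 ]
roller [ 0.52165151 -0.21448571] 72.6974931286141 -0.06667154510285998 0.09514741827067763 [0.05030495 0.05951609] [ 0.52199277 -0.21339022]
```

send_rows --deltas "0.05 -0.03 0 -8; 0.09 -0.07 0 -16; 0.13 -0.10 0 -24; 0.16 -0.14 0 -32; 0.2 -0.18 0 -40" --claw 1

```text
t: 1.5
eef_pos: [0.2984, -0.4519, 0.2395]
tool_rot: [0.0, 0.893, 0.451, -0.0]
contact_force: [1.2, -0.5, 0.5]
gripper_width: 0.997
grasp_force: 0.0
```

send_rows --deltas "0.05 0.005 0 -4; 0.1 0.01 0 -8; 0.15 0.015 0 -12; 0.2 0.02 0 -16; 0.25 0.026 0 -19"

```text
t: 2.0
eef_pos: [0.4682, -0.2683, 0.2397]
tool_rot: [0.0, 0.807, 0.591, 0.0]
contact_force: [0.9, -0.7, 0.9]
gripper_width: 1.001
grasp_force: 0.0
```

```bash
cat >> h.py <<'E'
def go(x,y,head=None,z=None):
    o=bot.get_obs();q=o['tool_rot'];h=2*np.degrees(np.arctan2(q[2],q[1]));r=np.radians(h)
    D=np.array([x,y])-o['eef_pos'][:2]
    print('head',round(h,2),'dx %.4f dy %.4f'%(D@[np.cos(r),np.sin(r)],D@[np.sin(r),-np.cos(r)]),'spin',None if head is None else round(h-head,2),'dz',None if z is None else round(o['eef_pos'][2]-z,4))
E
python3 - <<'E'
from h import *
st();go(.520,-.209,72.5)
E
```

```text
{'t': 2.0, 'eef_pos': [0.4682, -0.2683, 0.2397], 'tool_rot': [0.0005, 0.8069, 0.5907, 0.0001], 'contact_force': [0.8669, -0.7265, 0.8707], 'torque': [-0.0351, -0.0128, -0.0462], 'gripper_width': 1.001, 'grasp_force': 0.0}
head 72.41 dx 0.0722 dy 0.0315 spin -0.09 dz None
```

send_rows --deltas "0.04 0.016 0.01 0; 0.072 0.0315 0.05 0; 0.072 0.0315 0.06 0; 0.072 0.0315 0.06 0"

```text
t: 2.4
eef_pos: [0.5179, -0.2096, 0.1771]
tool_rot: [-0.002, 0.807, 0.591, -0.001]
contact_force: [-0.1, -1.8, 0.5]
gripper_width: 1.002
grasp_force: 0.0
```

Run:
```python
from h import *
st()
p=look('wrist','w1.png')
lm(p,'roller_center','roller_short_pin')
w=cloud(p);z=w[...,2]
r=(np.hypot(w[...,0]-.52,w[...,1]+.209)<.11)&(z>.038)&(z<.09)
P=w[r];c=P[:,:2].mean(0);u=np.linalg.svd(P[:,:2]-c,full_matrices=False)[2][0];u*=np.sign(u[1])
n=np.array([u[1],-u[0]]);P2=P[:,:2]-c
t=P2@u;b=P2@n
print(len(P),c,np.degrees(np.arctan2(u[1],u[0])),t.min(),t.max(),np.percentile(P[:,2],[50,98]))
for k in np.arange(-.08,.1,.01):
    q=(t>=k)&(t<k+.01)
    if q.sum():print(round(k,3),q.sum(),np.round([b[q].min(),np.median(b[q]),b[q].max(),np.percentile(P[q,2],95)],4))
```

```text
{'t': 2.4, 'eef_pos': [0.5179, -0.2096, 0.1771], 'tool_rot': [-0.0019, 0.8069, 0.5907, -0.0012], 'contact_force': [-0.1063, -1.8258, 0.5182], 'torque': [-0.0303, -0.0201, 0.0068], 'gripper_width': 1.0015, 'grasp_force': 0.0}
roller_center [ 0.4332 -0.3918  0.0104] 0.73
roller_center [ 0.5023 -0.2756  0.0421] 0.69
roller_center [ 0.5167 -0.2127  0.0413] 0.66
roller_short_pin [ 0.5034 -0.2747  0.0426] 0.81
8963 [ 0.5204055  -0.20051051] 72.89965591616397 -0.07924867497903264 0.08301454635342549 [0.05425539 0.05978258]
-0.08 62 [-0.0085  0.0003  0.0092  0.0518]
-0.07 321 [-0.0178 -0.0001  0.017   0.0593]
-0.06 843 [-0.0337  0.      0.0337  0.0593]
-0.05 727 [-0.0334  0.0001  0.032   0.0596]
-0.04 669 [-0.0174  0.0002  0.0176  0.0596]
-0.03 550 [-0.0151  0.0002  0.0149  0.0568]
-0.02 555 [-0.015   0.0003  0.0148  0.0569]
-0.01 583 [-0.0147 -0.0003  0.0147  0.0568]
-0.0 561 [-0.0175  0.0004  0.018   0.0578]
0.01 707 [-0.0174  0.0005  0.0179  0.0598]
0.02 863 [-0.0332 -0.0001  0.0336  0.0596]
0.03 1158 [-0.0339 -0.0006  0.0338  0.0595]
0.04 626 [-0.0174  0.0001  0.0177  0.0592]
0.05 220 [-0.0048  0.0001  0.005   0.0471]
0.06 236 [-0.0047  0.0002  0.0051  0.0469]
0.07 226 [-0.0045  0.0003  0.0051  0.0468]
0.08 56 [-0.0044  0.0003  0.0051  0.0472]
```

View pics/w1.png

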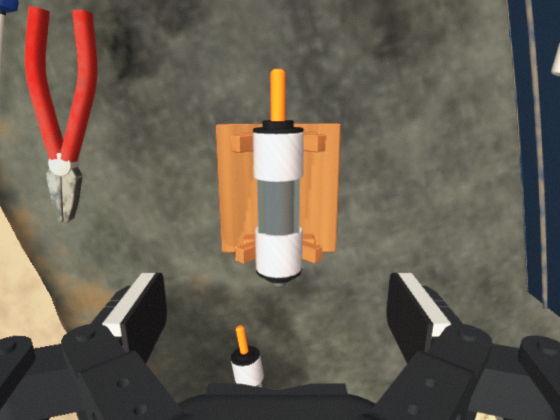

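The wrist view shows the roller centred at (278,205) with its flats, its orange pin up at (278,95), and nothing in the jaws' way. The size check fits: tip to mid-flats is 94 mm and the tube top is at 0.0597.

send_rows --deltas "-0.001 0 0.04 -0.5; -0.001 0 0.08 -0.5; -0.001 0 0.12 -0.5; -0.001 0 0.14 -0.5; -0.001 0 0.146 -0.5"

```text
t: 3.05
eef_pos: [0.5173, -0.2132, 0.0322]
tool_rot: [-0.001, 0.806, 0.592, -0.001]
contact_force: [0.1, -0.6, 0.1]
gripper_width: 1.001
grasp_force: 0.0
```

Run:
```python
from h import *
st();go(.5172,-.2110,72.9,.029)
```

```text
{'t': 3.05, 'eef_pos': [0.5173, -0.2132, 0.0322], 'tool_rot': [-0.0006, 0.8057, 0.5923, -0.001], 'contact_force': [0.0647, -0.6176, 0.1077], 'torque': [0.0222, 0.0208, 0.0118], 'gripper_width': 1.0011, 'grasp_force': 0.0}
head 72.64 dx 0.0021 dy -0.0008 spin -0.26 dz 0.0032
```

send_rows --deltas "0.002 -0.001 0.003 0; 0.002 -0.001 0.003 0"

```text
t: 3.25
eef_pos: [0.5193, -0.21, 0.0317]
tool_rot: [0.001, 0.805, 0.593, 0.001]
contact_force: [0.3, 0.5, -0.1]
gripper_width: 1.003
grasp_force: 0.0
```

send_rows --deltas "0 0 0 0; 0 0 0 0; 0 0 0 0; 0 0 0 0; 0 0 0 0" --claw 0.15 --force 80

```text
t: 3.75
eef_pos: [0.5189, -0.2097, 0.031]
tool_rot: [0.001, 0.805, 0.593, 0.0]
contact_force: [-1.4, -0.3, 5.5]
gripper_width: 0.338
grasp_force: 78.9
```

send_rows --deltas "0 0 0 0; 0 0 0 0; 0 0 0 0"

```text
t: 4.05
eef_pos: [0.5189, -0.2098, 0.031]
tool_rot: [0.001, 0.805, 0.593, 0.0]
contact_force: [-1.3, 1.0, 6.9]
gripper_width: 0.339
grasp_force: 78.9
```

send_rows --deltas "0 0 -0.01 0; 0 0 -0.03 0; 0 0 -0.06 0; 0 0 -0.1 0; 0 0 -0.14 0"

```text
t: 4.55
eef_pos: [0.5174, -0.2092, 0.1714]
tool_rot: [-0.001, 0.805, 0.593, -0.001]
contact_force: [0.1, -0.6, -3.9]
gripper_width: 0.337
grasp_force: 79.3
```

send_rows --deltas "0 0 -0.03 0; 0 0 -0.03 0; 0 0 -0.03 0"

```text
t: 4.85
eef_pos: [0.518, -0.2095, 0.2004]
tool_rot: [0.0, 0.805, 0.593, -0.0]
contact_force: [-0.1, -0.1, -2.8]
gripper_width: 0.339
grasp_force: 79.6
```

Run:
```python
from h import *
o=st()
p=look('wrist','w2.png');w=cloud(p);z=w[...,2];e=o['eef_pos']
m=bot.masks_of(p,'roller_center');print([(d['confidence'],d['mask'].sum()) for d in m])
lm(p,'roller_center','roller_short_pin')
r=(np.hypot(w[...,0]-e[0],w[...,1]-e[1])<.12)&(z>e[2]-.02)&(z<e[2]+.04)
img=p['img'].astype(int)
org=r&(img[...,0]>180)&(img[...,1]<170)&(img[...,2]<80)
P=w[org];print('pin',len(P))
c=P.mean(0);u=np.linalg.svd(P-c,full_matrices=False)[2][0];u*=np.sign(u[1]);t=(P-c)@u
tip=c+u*t.max();print('c',c,'u',u,'head',np.degrees(np.arctan2(u[1],u[0])),'tip',tip,'tlen',t.max()-t.min(),'zmax',np.percentile(P[:,2],95))
q=o['tool_rot'];h=2*np.arctan2(q[2],q[1]);x=np.array([np.cos(h),np.sin(h)]);y=np.array([np.sin(h),-np.cos(h)])
D=tip[:2]-e[:2];print('tip rel tool',D@x,D@y,'head',np.degrees(h))
```

```text
{'t': 4.85, 'eef_pos': [0.518, -0.2095, 0.2004], 'tool_rot': [0.0002, 0.805, 0.5933, -0.0001], 'contact_force': [-0.0998, -0.1388, -2.8152], 'torque': [0.0369, -0.0104, 0.044], 'gripper_width': 0.3393, 'grasp_force': 79.5569}
[(0.81, np.int64(26354))]
roller_center [ 0.5166 -0.2123  0.2118] 0.7
pin 1575
c [ 0.53969843 -0.13769641  0.21382204] u [ 0.27981847  0.95989636 -0.01733772] head 73.74811899110986 tip [ 0.54458186 -0.12094418  0.21351946] tlen 0.03441889069924141 zmax 0.21580232984063605
tip rel tool 0.09247149378023109 -0.000809510483784672 head 72.77747742684912
```

View pics/w2.png

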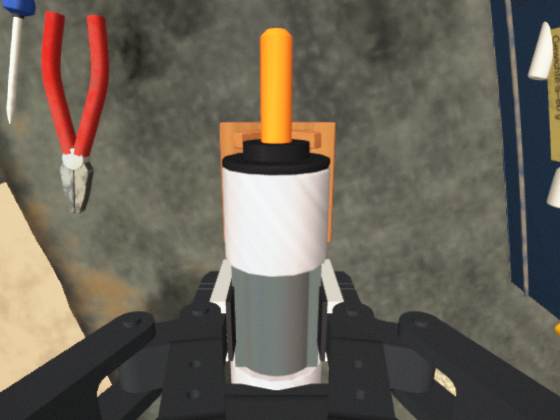

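The roller is held level in the jaws (tube at (276,230), pin tip (276,33)) and the wrist reads 2.8 N. It is now moving over to the stand.

send_rows --deltas "0.045 -0.012 0 -6; 0.09 -0.025 0 -12; 0.135 -0.038 0 -18; 0.18 -0.051 0 -24; 0.22 -0.062 0 -30.4"

```text
t: 5.55
eef_pos: [0.5233, 0.0214, 0.1993]
tool_rot: [-0.001, 0.619, 0.785, -0.0]
contact_force: [0.8, -0.0, -3.1]
gripper_width: 0.339
grasp_force: 79.4
```

Run:
```python
from h import *
st();go(.5257,.084,103.2)
```

```text
{'t': 5.55, 'eef_pos': [0.5233, 0.0214, 0.1993], 'tool_rot': [-0.0009, 0.6191, 0.7853, -0.0004], 'contact_force': [0.8321, -0.048, -3.1083], 'torque': [-0.0359, -0.0565, -0.0224], 'gripper_width': 0.3391, 'grasp_force': 79.3765}
head 103.5 dx 0.0603 dy 0.0169 spin 0.3 dz None
```

send_rows --deltas "0.02 0.017 0 0; 0.04 0.017 0 0; 0.055 0.017 0 0; 0.06 0.017 0 0; 0.06 0.017 0 0"

```text
t: 6.05
eef_pos: [0.5267, 0.0813, 0.1998]
tool_rot: [-0.0, 0.621, 0.784, -0.0]
contact_force: [0.3, -1.2, -3.0]
gripper_width: 0.338
grasp_force: 79.5
```

```bash
cat > ana.py <<'E'
from h import *
def ana(f):
    o=st();e=o['eef_pos'];q=o['tool_rot'];h=2*np.arctan2(q[2],q[1])
    x=np.array([np.cos(h),np.sin(h)]);y=np.array([np.sin(h),-np.cos(h)])
    p=look('wrist',f);w=cloud(p);lm(p,'stand_tall','stand_seat','stand_low')
    a=(w[...,:2]-e[:2])@x;b=(w[...,:2]-e[:2])@y;z=w[...,2];img=p['img'].astype(int)
    grey=(img.max(-1)-img.min(-1)<40)
    org=(img[...,0]>180)&(img[...,1]<170)&(img[...,2]<80)&(abs(b)<.03)&(abs(z-e[2]-.01)<.03)
    A=a[org];Z=z[org];print('head',np.degrees(h),'pin tip a',np.percentile(A,99.5),'b',np.median(b[org]),'ztop',np.percentile(Z,95))
    m=grey&(a>.03)&(a<.16)&(abs(b)<.045)&(z>.06)&~org
    top=m&(z>.18)&(z<.2)&(a>.085);print('tall top n',top.sum(),'z',np.percentile(z[top],[10,50,90]),'a',np.percentile(a[top],[1,50,99]),'b',np.percentile(b[top],[1,50,99]))
    fc=m&(z>.085)&(z<.18)
    if fc.sum()>50:
        print('face n',fc.sum(),'a',np.percentile(a[fc],[5,50,95]),'z',np.percentile(z[fc],[1,99]),'b',np.percentile(b[fc],[1,50,99]))
        k=abs(a[fc]-np.median(a[fc]))<.006
        g=np.polyfit(b[fc][k],a[fc][k],1);print('face slope deg',np.degrees(np.arctan(g[0])),'a0',g[1])
    bm=m&(z>.06)&(z<.085)&(a<.095)
    if bm.sum()>50: print('beam n',bm.sum(),'z',np.median(z[bm]),'b',np.percentile(b[bm],[2,50,98]))
E
python3 -c "from ana import *;ana('w3.png')"
```

```text
{'t': 6.05, 'eef_pos': [0.5267, 0.0813, 0.1998], 'tool_rot': [-0.0003, 0.621, 0.7838, -0.0004], 'contact_force': [0.3237, -1.1906, -3.0286], 'torque': [0.02, -0.0187, 0.027], 'gripper_width': 0.3381, 'grasp_force': 79.4888}
stand_tall [0.5072 0.182  0.1083] 0.63
head 103.2277753465033 pin tip a 0.09300169273508375 b -0.003207500830014161 ztop 0.21520235455930678
tall top n 1478 z [0.18171709 0.18894008 0.19105887] a [0.10474301 0.10524719 0.10646617] b [-0.02605328 -0.00152439  0.02303856]
face n 3291 a [0.10490955 0.10519025 0.10548042] z [0.08723673 0.17963265] b [-0.02597455 -0.00158871  0.02304295]
face slope deg 0.028492506858926615 a0 0.10519279457943391
beam n 3168 z 0.07358032414627741 b [-0.02562048 -0.01209938  0.02271127]
```

View pics/w3.png

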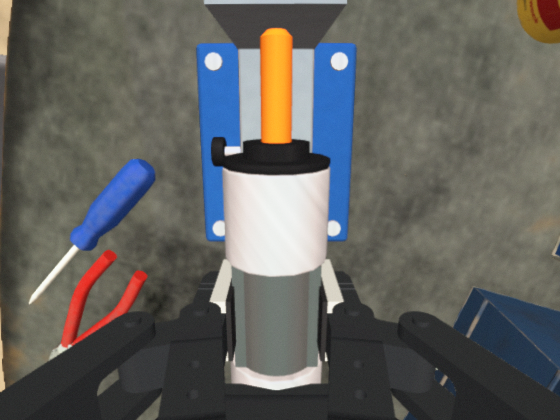

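View 3: the tall cheek's face is centred at about (276,25), square to the tool (0.03°). The pin tip is at (276,33), about 12 mm short of the face, and the beam is at z≈0.0735, which puts the hole at ≈0.1125. Next is lowering beside the tall cheek.

send_rows --deltas "0 0 0.01 0; 0 0 0.025 0; 0 0 0.04 0; 0 0 0.045 0; 0 0 0.045 0"

```text
t: 6.75
eef_pos: [0.5262, 0.0811, 0.1537]
tool_rot: [-0.001, 0.621, 0.784, -0.001]
contact_force: [-0.4, -0.1, -2.2]
gripper_width: 0.337
grasp_force: 79.6
```

```bash
cat > edge.py <<'E'
from ana import *
def edge():
    o=bot.get_obs();e=o['eef_pos'];q=o['tool_rot'];h=2*np.arctan2(q[2],q[1])
    x=np.array([np.cos(h),np.sin(h)]);y=np.array([np.sin(h),-np.cos(h)])
    p=look('wrist');w=cloud(p);a=(w[...,:2]-e[:2])@x;b=(w[...,:2]-e[:2])@y;z=w[...,2]
    m=(z>e[2]-.002)&(z<e[2]+.03)&(a<.1045)   # by height: roller parts
    for n,lo,hi in(('tube',.03,.05),('pin',.066,.092)):
        q=m&(a>lo)&(a<hi)&(abs(b)<.03);print(n,np.round(np.percentile(b[q],[1,99]),4),'mid',round(np.percentile(b[q],[1,99]).mean(),4),'top',np.percentile(z[q],98).round(4))
    q=(a>.1)&(a<.112)&(z>.14)&(z<.19)&(abs(b)<.05)
    print('cheek',np.round(np.percentile(b[q],[1,99]),4),'mid',round(np.percentile(b[q],[1,99]).mean(),4),'face',np.median(a[q]),'top',np.percentile(z[q],99))
E
python3 -c "
from edge import *
st();edge()"
```

```text
{'t': 6.75, 'eef_pos': [0.5262, 0.0811, 0.1537], 'tool_rot': [-0.0011, 0.6212, 0.7837, -0.001], 'contact_force': [-0.3527, -0.051, -2.2086], 'torque': [-0.0052, 0.0231, -0.0215], 'gripper_width': 0.337, 'grasp_force': 79.5556}
tube [-0.0181  0.0159] mid -0.0011 top 0.1826
pin [-0.006   0.0037] mid -0.0011 top 0.17
cheek [-0.0256  0.0234] mid -0.0011 face 0.10521089971471027 top 0.14913190793737233
```

Lateral offset is zero (pin, tube and cheek all at b = -1.1 mm). Pushing in.

send_rows --deltas "0.008 0 0 0; 0.013 0 0 0; 0.017 0 0 0; 0.021 0 0 0; 0.021 0 0 0"

```text
t: 7.3
eef_pos: [0.523, 0.1007, 0.1558]
tool_rot: [0.001, 0.622, 0.783, -0.0]
contact_force: [0.5, -5.7, -1.8]
gripper_width: 0.333
grasp_force: 79.7
```

send_rows --deltas "0.004 0 0 0; 0.008 0 0 0; 0.012 0 0 0; 0.012 0 0 0; 0.012 0 0 0"

```text
t: 7.8
eef_pos: [0.5206, 0.1104, 0.1557]
tool_rot: [0.002, 0.622, 0.783, -0.001]
contact_force: [2.6, -9.8, 0.3]
gripper_width: 0.336
grasp_force: 79.8
```

```bash
cat >> ana.py <<'E'
def fr():
    o=st();q=o['tool_rot'];h=2*np.arctan2(q[2],q[1]);s=np.array([.5267,.0813]);r=np.radians(103.23)
    D=o['eef_pos'][:2]-s
    print('axial %.4f lat %.4f'%(D@[np.cos(r),np.sin(r)],D@[np.sin(r),-np.cos(r)]),'F axial %.2f'%(np.array(o['contact_force'][:2])@[np.cos(r),np.sin(r)]),'head',np.degrees(h),'z',o['eef_pos'][2])
E
python3 -c "from ana import *;fr()"
```

```text
{'t': 7.8, 'eef_pos': [0.5206, 0.1104, 0.1557], 'tool_rot': [0.0017, 0.6222, 0.7828, -0.0012], 'contact_force': [2.6432, -9.8146, 0.2667], 'torque': [-1.7873, -0.4124, 0.0171], 'gripper_width': 0.3358, 'grasp_force': 79.7676}
axial 0.0298 lat 0.0008 F axial -10.16 head 103.04088940205689 z 0.15572776029122734
```

send_rows --deltas "0.003 0 0 0; 0.005 0 0 0; 0.005 0 0 0"

```text
t: 8.1
eef_pos: [0.5197, 0.1146, 0.1558]
tool_rot: [0.002, 0.622, 0.783, -0.001]
contact_force: [3.0, -11.0, -0.4]
gripper_width: 0.336
grasp_force: 79.8
```

```bash
python3 -c "from ana import *;fr()"
```

```text
{'t': 8.1, 'eef_pos': [0.5197, 0.1146, 0.1558], 'tool_rot': [0.0021, 0.6224, 0.7827, -0.0015], 'contact_force': [3.0217, -10.973, -0.4223], 'torque': [-2.0753, -0.487, -0.0413], 'gripper_width': 0.3358, 'grasp_force': 79.7961}
axial 0.0341 lat 0.0008 F axial -11.37 head 103.01017965676427 z 0.1557512455454041
```

send_rows --deltas "0 0 0.004 0; 0 0 0.009 0; 0 0 0.014 0; 0 0 0.017 0; 0 0 0.017 0"

```text
t: 8.6
eef_pos: [0.5197, 0.1144, 0.1383]
tool_rot: [0.002, 0.623, 0.783, -0.002]
contact_force: [3.6, -11.0, -2.4]
gripper_width: 0.337
grasp_force: 79.8
```

Run:
```python
from edge import *
fr();edge()
p=look('top','t2.png');c=p['img'][180:270,190:290]
cv2.imwrite('pics/t2.png',cv2.resize(c[:,:,::-1],None,fx=6,fy=6,interpolation=2))
```

```text
{'t': 8.6, 'eef_pos': [0.5197, 0.1144, 0.1383], 'tool_rot': [0.0019, 0.6226, 0.7825, -0.0016], 'contact_force': [3.6051, -11.0148, -2.3503], 'torque': [-2.1989, -0.7032, -0.0142], 'gripper_width': 0.3373, 'grasp_force': 79.8042}
axial 0.0338 lat 0.0007 F axial -11.55 head 102.98638242802566 z 0.1382994274727107
tube [-0.0181  0.016 ] mid -0.0011 top 0.167
pin [-0.0059  0.0037] mid -0.0011 top 0.1541Traceback (most recent call last):
  File "<stdin>", line 2, in <module>
  File "edge.py", line 10, in edge
    print('cheek',np.round(np.percentile(b[q],[1,99]),4),'mid',round(np.percentile(b[q],[1,99]).mean(),4),'face',np.median(a[q]),'top',np.percentile(z[q],99))
                           ~~~~~~~~~~~~~^^^^^^^^^^^^^
    return _quantile_unchecked(
        a, q, axis, out, overwrite_input, method, keepdims, weights)
    return _ureduce(a,
                    func=_quantile_ureduce_func,
    ...<5 lines>...
                    overwrite_input=overwrite_input,
                    method=method)
    r = func(a, **kwargs)
    result = _quantile(arr,
                       quantiles=q,
    ...<2 lines>...
                       out=out,
                       weights=wgt)
    slices_having_nans = np.isnan(arr[-1, ...])
                                  ~~~^^^^^^^^^
IndexError: index -1 is out of bounds for axis 0 with size 0
```

send_rows --deltas "0 0 0.005 0; 0 0 0.01 0; 0 0 0.015 0; 0 0 0.019 0; 0 0 0.019 0"

```text
t: 9.15
eef_pos: [0.5197, 0.1143, 0.1192]
tool_rot: [0.002, 0.623, 0.782, -0.002]
contact_force: [4.2, -10.5, -2.9]
gripper_width: 0.334
grasp_force: 79.6
```

send_rows --deltas "0 0 0.003 0; 0 0 0.006 0; 0 0 0.009 0; 0 0 0.009 0"

```text
t: 9.55
eef_pos: [0.5198, 0.1144, 0.1104]
tool_rot: [0.002, 0.623, 0.782, -0.002]
contact_force: [4.2, -10.7, -3.1]
gripper_width: 0.336
grasp_force: 79.8
```

```bash
python3 -c "from ana import *;fr()"
```

```text
{'t': 9.55, 'eef_pos': [0.5198, 0.1144, 0.1104], 'tool_rot': [0.0019, 0.6227, 0.7825, -0.0015], 'contact_force': [4.2081, -10.711, -3.0506], 'torque': [-2.1821, -0.7383, -0.083], 'gripper_width': 0.3359, 'grasp_force': 79.7915}
axial 0.0338 lat 0.0008 F axial -11.39 head 102.97985279924255 z 0.11041449339421712
```

send_rows --deltas "0 0 0.002 0; 0 0 0.004 0; 0 0 0.005 0; 0 0 0.005 0"

```text
t: 9.95
eef_pos: [0.5192, 0.115, 0.1051]
tool_rot: [0.001, 0.622, 0.783, -0.002]
contact_force: [3.0, -9.0, -4.8]
gripper_width: 0.339
grasp_force: 79.6
```

send_rows --deltas "0 0 0.001 0; 0 0 0.0015 0; 0 0 0.0015 0"

```text
t: 10.25
eef_pos: [0.5194, 0.1151, 0.1041]
tool_rot: [0.002, 0.622, 0.783, -0.001]
contact_force: [0.8, -9.1, -1.2]
gripper_width: 0.339
grasp_force: 80.2
```

send_rows --deltas "0 0 0.001 0; 0 0 0.0015 0; 0 0 0.0015 0"

```text
t: 10.55
eef_pos: [0.5196, 0.1152, 0.1027]
tool_rot: [0.002, 0.622, 0.783, -0.001]
contact_force: [1.8, -9.6, 0.7]
gripper_width: 0.337
grasp_force: 80.3
```

Run:
```python
from ana import *
fr()
o=bot.get_obs();e=o['eef_pos'];q=o['tool_rot'];h=2*np.arctan2(q[2],q[1])
x=np.array([np.cos(h),np.sin(h)]);y=np.array([np.sin(h),-np.cos(h)])
p=look('wrist','w4.png');w=cloud(p);a=(w[...,:2]-e[:2])@x;b=(w[...,:2]-e[:2])@y;z=w[...,2]
for lo,hi in((.025,.035),(.035,.045),(.045,.052),(.062,.068),(.068,.072)):
    q=(a>lo)&(a<hi)&(abs(b+.001)<.003)&(z>.1);print(lo,np.percentile(z[q],[50,90]) if q.sum() else None)
print('low/beam', [np.nanmedian(z[(a>.05)&(a<.07)&(abs(b-s*.02)<.003)&(z<.09)&(z>.06)]) for s in(-1,1)])
```

```text
{'t': 10.55, 'eef_pos': [0.5196, 0.1152, 0.1027], 'tool_rot': [0.0017, 0.6224, 0.7827, -0.0012], 'contact_force': [1.7921, -9.5611, 0.6745], 'torque': [-1.7021, -0.3986, 0.0103], 'gripper_width': 0.337, 'grasp_force': 80.2801}
axial 0.0346 lat 0.0008 F axial -9.72 head 103.0235959510352 z 0.10270385073901978
0.025 [0.13076334 0.13147401]
0.035 [0.13070312 0.13149972]
0.045 [0.13068986 0.13144773]
0.062 [0.1176298  0.11854472]
0.068 [0.11730275 0.11837817]
low/beam [np.float64(0.07366846224941227), np.float64(0.07356139316698963)]
```

View pics/w4.png

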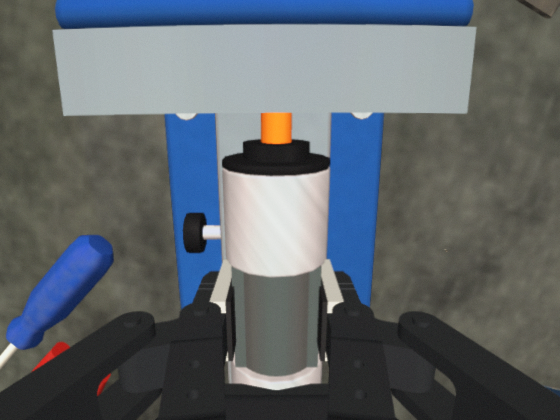

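The pin has sprung in: push fell from 11.4 to about 9.5 N, and view 4 shows the orange pin entering the cheek at (276,125). Now I'll ease up off the lower edge and let the roller back.

send_rows --deltas "0 0 -0.001 0; 0 0 -0.001 0; -0.002 0 -0.001 0; -0.002 0 -0.001 0"

```text
t: 11.0
eef_pos: [0.5199, 0.1132, 0.1034]
tool_rot: [0.001, 0.622, 0.783, -0.001]
contact_force: [3.1, -8.7, -4.1]
gripper_width: 0.337
grasp_force: 80.0
```

send_rows --deltas "-0.002 0 0 0; -0.004 0 0 0; -0.004 0 0 0"

```text
t: 11.3
eef_pos: [0.5207, 0.1098, 0.1034]
tool_rot: [0.001, 0.622, 0.783, -0.001]
contact_force: [3.0, -7.2, -3.9]
gripper_width: 0.339
grasp_force: 80.0
```

```bash
python3 -c "from ana import *;fr()"
```

```text
{'t': 11.3, 'eef_pos': [0.5207, 0.1098, 0.1034], 'tool_rot': [0.0013, 0.6222, 0.7828, -0.001], 'contact_force': [2.957, -7.1969, -3.8901], 'torque': [-1.5098, -0.5501, -0.0562], 'gripper_width': 0.3391, 'grasp_force': 79.9501}
axial 0.0291 lat 0.0007 F axial -7.68 head 103.03888563153222 z 0.10342865172425007
```

send_rows --deltas "-0.002 0 0 0; -0.003 0 0 0; -0.003 0 0 0"

```text
t: 11.6
eef_pos: [0.5213, 0.1074, 0.1035]
tool_rot: [0.001, 0.622, 0.783, -0.001]
contact_force: [2.5, -7.1, -3.9]
gripper_width: 0.338
grasp_force: 79.9
```

send_rows --deltas "-0.002 0 0 0; -0.003 0 0 0; -0.003 0 0 0"

```text
t: 11.9
eef_pos: [0.5219, 0.1049, 0.1035]
tool_rot: [0.001, 0.622, 0.783, -0.001]
contact_force: [1.8, -5.6, -3.1]
gripper_width: 0.341
grasp_force: 79.9
```

```bash
python3 -c "from ana import *;fr()"
```

```text
{'t': 11.9, 'eef_pos': [0.5219, 0.1049, 0.1035], 'tool_rot': [0.0009, 0.6219, 0.7831, -0.0006], 'contact_force': [1.8236, -5.5583, -3.1337], 'torque': [-1.1324, -0.3621, 0.0298], 'gripper_width': 0.3412, 'grasp_force': 79.9289}
axial 0.0241 lat 0.0007 F axial -5.83 head 103.08480107697103 z 0.10348889674742816
```

send_rows --deltas "-0.001 0 0 0; -0.002 0 0 0; -0.002 0 0 0"

```text
t: 12.2
eef_pos: [0.5221, 0.1039, 0.1034]
tool_rot: [0.0, 0.622, 0.783, -0.0]
contact_force: [2.4, -3.9, -3.8]
gripper_width: 0.338
grasp_force: 79.9
```

```bash
python3 -c "from ana import *;fr()"
```

```text
{'t': 12.2, 'eef_pos': [0.5221, 0.1039, 0.1034], 'tool_rot': [0.0005, 0.6216, 0.7833, -0.0002], 'contact_force': [2.4049, -3.8716, -3.7916], 'torque': [-1.0495, -0.4669, -0.1025], 'gripper_width': 0.3385, 'grasp_force': 79.9297}
axial 0.0230 lat 0.0007 F axial -4.32 head 103.1298074515756 z 0.10344301386267642
```

send_rows --deltas "-0.0015 0 0 0; -0.0015 0 0 0; -0.0015 0 0 0"

```text
t: 12.5
eef_pos: [0.5222, 0.1031, 0.1034]
tool_rot: [0.0, 0.621, 0.784, 0.0]
contact_force: [1.3, -3.9, -3.1]
gripper_width: 0.333
grasp_force: 79.9
```

```bash
python3 -c "from ana import *;fr()"
```

```text
{'t': 12.5, 'eef_pos': [0.5222, 0.1031, 0.1034], 'tool_rot': [0.0002, 0.6213, 0.7836, 0.0001], 'contact_force': [1.3363, -3.8957, -3.1084], 'torque': [-0.8178, -0.3704, -0.11], 'gripper_width': 0.3329, 'grasp_force': 79.935}
axial 0.0223 lat 0.0007 F axial -4.10 head 103.17937783200978 z 0.10343115764796501
```

send_rows --deltas "-0.0015 0 0 0; -0.0015 0 0 0; -0.0015 0 0 0"

```text
t: 12.8
eef_pos: [0.5222, 0.1031, 0.1035]
tool_rot: [-0.0, 0.621, 0.784, 0.001]
contact_force: [0.0, 2.0, -2.7]
gripper_width: 0.338
grasp_force: 80.0
```

Run:
```python
from ana import *
fr()
p=look('scene');q=proj(p,[[.5267,.09,.11]])[0].astype(int);print(q)
c=p['img'][max(q[1]-55,0):q[1]+45,q[0]-60:q[0]+60]
cv2.imwrite('pics/s5.png',cv2.resize(c[:,:,::-1],None,fx=6,fy=6,interpolation=cv2.INTER_CUBIC))
```

```text
{'t': 12.8, 'eef_pos': [0.5222, 0.1031, 0.1035], 'tool_rot': [-0.0004, 0.6209, 0.7839, 0.0006], 'contact_force': [0.0245, 1.9717, -2.6702], 'torque': [0.2889, 0.0034, -0.1602], 'gripper_width': 0.3378, 'grasp_force': 79.9511}
axial 0.0222 lat 0.0006 F axial 1.91 head 103.24245401698013 z 0.10345135156151394
[274 157]
```

View pics/s5.png

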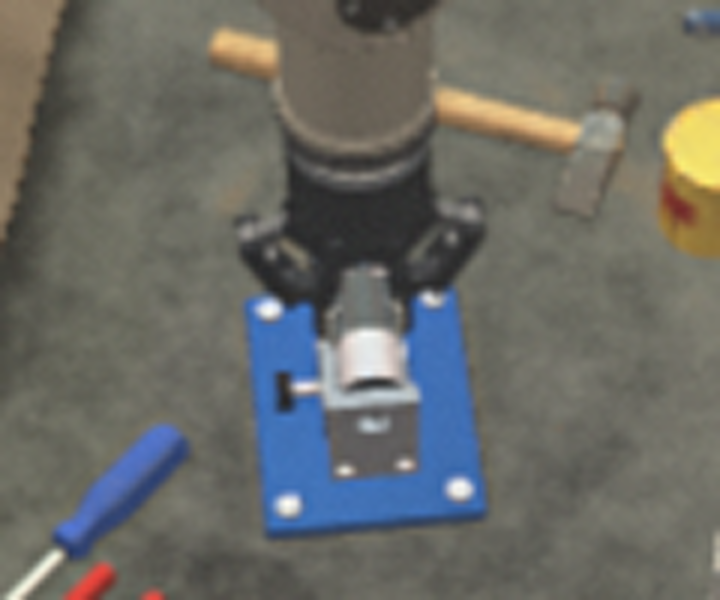

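In this scene crop the roller lies against the low cheek and its short pin shows in the hole at about (375,422). Motion stopped at 22.2 mm and the axial force reversed, so the hub is home. Lowering onto the hole edges, then releasing.

send_rows --deltas "0.001 0 0.001 0; 0.001 0 0.001 0; 0.001 0 0.001 0"

```text
t: 13.15
eef_pos: [0.5223, 0.1031, 0.1025]
tool_rot: [0.0, 0.621, 0.784, 0.0]
contact_force: [-0.3, 1.5, 0.3]
gripper_width: 0.337
grasp_force: 80.4
```

```bash
python3 -c "from ana import *;fr()"
```

```text
{'t': 13.15, 'eef_pos': [0.5223, 0.1031, 0.1025], 'tool_rot': [0.0001, 0.6211, 0.7837, 0.0003], 'contact_force': [-0.3106, 1.4943, 0.2669], 'torque': [0.2129, 0.0338, 0.0421], 'gripper_width': 0.3372, 'grasp_force': 80.4363}
axial 0.0222 lat 0.0007 F axial 1.53 head 103.20654674460496 z 0.10249450344733425
```

Weight is now carried by the stand. Releasing with low force, then retreating.

send_rows --deltas "0 0 0 0; 0 0 0 0; 0 0 0 0" --force 20

```text
t: 13.45
eef_pos: [0.5223, 0.1031, 0.1025]
tool_rot: [0.0, 0.621, 0.784, 0.0]
contact_force: [0.6, 1.9, 1.1]
gripper_width: 0.334
grasp_force: 80.5
```

send_rows --deltas "0 0 0 0; 0 0 0 0; 0 0 0 0; 0 0 0 0; 0 0 0 0" --claw 0.75

```text
t: 13.95
eef_pos: [0.5222, 0.1025, 0.1023]
tool_rot: [0.0, 0.621, 0.784, -0.0]
contact_force: [-0.4, 0.6, 0.8]
gripper_width: 0.748
grasp_force: 0.0
```

send_rows --deltas "0 0 -0.01 0; 0 0 -0.03 0; 0 0 -0.06 0; 0 0 -0.1 0; 0 0 -0.14 0"

```text
t: 14.45
eef_pos: [0.5217, 0.1028, 0.2442]
tool_rot: [-0.0, 0.621, 0.784, -0.0]
contact_force: [0.8, 0.1, 0.4]
gripper_width: 0.751
grasp_force: 0.0
```

Run:
```python
from ana import *
o=st();s=np.array([.5267,.0813]);r=np.radians(103.23);x=np.array([np.cos(r),np.sin(r)]);y=np.array([np.sin(r),-np.cos(r)])
p=look('wrist','w6.png');w=cloud(p);a=(w[...,:2]-s)@x;b=(w[...,:2]-s)@y;z=w[...,2]
for k in np.arange(-.06,.115,.01):
    q=(a>k)&(a<k+.01)&(abs(b+.001)<.004)&(z>.06)
    if q.sum():print(round(k,3),q.sum(),np.percentile(z[q],[10,50,90]).round(4))
img=p['img'].astype(int);org=(img[...,0]>180)&(img[...,1]<170)&(img[...,2]<80)&(abs(b)<.03)&(z>.09)
print('orange a',np.percentile(a[org],[1,99]),'z',np.percentile(z[org],95))
lm(p,'roller_center','stand_seat')
```

```text
{'t': 14.45, 'eef_pos': [0.5217, 0.1028, 0.2442], 'tool_rot': [-0.0002, 0.6211, 0.7837, -0.0001], 'contact_force': [0.7991, 0.1169, 0.4161], 'torque': [0.0224, -0.1099, 0.0196], 'gripper_width': 0.7512, 'grasp_force': 0.0}
-0.05 106 [0.1296 0.1306 0.1312]
-0.04 135 [0.1238 0.1295 0.1308]
-0.03 135 [0.1295 0.1304 0.1312]
-0.02 149 [0.1296 0.1305 0.1315]
-0.01 162 [0.1296 0.1305 0.1314]
0.0 172 [0.1269 0.128  0.129 ]
0.01 168 [0.127  0.1277 0.1287]
0.02 166 [0.1269 0.1279 0.1287]
0.03 1375 [0.1286 0.3166 0.3202]
0.04 168 [0.1297 0.1309 0.1317]
0.05 177 [0.1301 0.1309 0.1317]
0.06 179 [0.1299 0.1308 0.1317]
0.07 192 [0.1237 0.1301 0.1315]
0.08 192 [0.1164 0.1178 0.1236]
0.09 181 [0.1165 0.1177 0.1187]
0.1 378 [0.1173 0.1853 0.1913]
0.11 335 [0.1896 0.1905 0.1914]
orange a [0.08110683 0.10519238] z 0.1184783042307415
roller_center [0.5242 0.0965 0.1139] 0.72
```

View pics/w6.png

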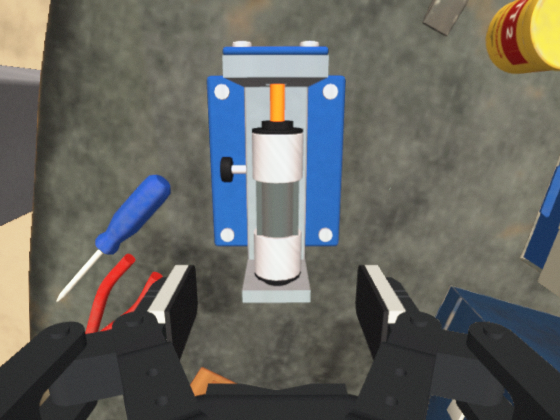

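The roller is seated level between the cheeks. 24 mm of orange pin shows, which is exactly the fitted 84−60 mm; the hub is on the low cheek and the gripper is clear.

```bash
python3 -c "
from station import bot
print(bot.hand_in())"
```

```text
the job is handed in; nothing more can be done
None
```

The roller is fitted in the stand: the sprung pin is in the tall cheek, the short pin is fully home in the low cheek, the gripper is clear, and the job was handed in at about 14.5 s; measured forces at the wrist stayed under about 12 N.

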